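# Bring the red spice tin to the front

## Task

Lift the lid of the wooden spice case by its bar until it rests back on its stop, then turn the turntable inside until the tin with the red lid is at the front, right behind the white strip. Finish with the fingers still gripping the turntable's black knob, holding it still there; the lid stays open and the things standing around are left alone.

Things in the scene. Friction and masses are not known exactly. Their poses are not given: they have to be found in the camera images.
- case: square wooden spice case, 170x170 mm outside, walls 8 mm thick and 85 mm high (95 mm with the lid shut), fixed to the worktop. Origin at the centre of its underside, on the turntable's axis. Its -x axis points to its front, which bears an upright white strip that runs on over the front wall's top edge; +z up.
- lid (a joint): hinge of the case's wooden lid (0.18 to 0.35 kg, 10 mm thick) along the case's back edge: 0 shut, grows as the front edge is lifted, 1.72 wide open, leaning a little past upright against its stop. No catch. By its own weight it falls shut when let go before upright (1.57), and falls back to its stop when let go beyond upright.
- lid_hinge (a point): midpoint of the lid's hinge axis, at the case's back top edge, 90 mm above the worktop; the axis runs along the case's y axis. From the case's origin it lies at (85, 0, 90) mm in the case's axes
- lid_bar (a point): middle of the lid's steel handle bar: a round bar 10 mm thick and about 100 mm long, parallel to the hinge axis, lying in the plane of the lid 36 mm out from its front edge (31 mm of free room between bar and lid edge), 206 mm from the hinge axis. With the lid shut it stands in front of the case, 90 mm above the worktop, with nothing below it.
- carousel (a joint): turn of the round turntable in the case, positive counterclockwise seen from above; 0 and plus or minus 6.283 mean the red tin is at the front. Turns freely both ways with a little friction (below 0.1 N m), no detents, and stays where it is left. It can start anywhere from 0.8 to 5.48.
- knob (a point): round fluted black knob on the turntable's axis, fixed to the turntable so that both turn together: 38 mm in diameter. This point is the centre of its underside, 54 mm above the worktop; its top is at 81 mm, 4 mm below the case walls' top edge. The tops of the tins round it are at 48 mm. Reachable only when the lid is open. The rules call its surface carousel_c0.
- red_tin (a point): centre of the top of the one tin with a red lid, 54 mm from the turntable's axis. It is one of five small round tins fixed on the turntable, 38 mm in diameter, 72 degrees apart; the other lids are white, green, blue and yellow. Hidden until the lid is open.
- front_place (a point): point fixed to the case, just behind the middle of its front wall (the white strip), 54 mm in front of the turntable's axis: where the centre of the red tin has to come to rest
- pepper_mill: turned brown wooden pepper mill, 58 mm wide, 170 mm tall; loose bystander on the worktop, leave it alone. Origin at the centre of its underside.
- jam_jar: glass jar with a yellow lid, 64 mm wide, 109 mm tall; loose bystander on the worktop, leave it alone. Origin at the centre of its underside.
- enamel_mug: white enamel mug with a blue rim, 82 mm wide, 80 mm tall; loose bystander on the worktop, leave it alone. Origin at the centre of its underside.
- lemon_1: lemon, 72x57x58 mm; loose bystander on the worktop, leave it alone. Origin at the centre of its underside.
- teaspoon_1: steel teaspoon, 139 mm long, lying flat; loose bystander on the worktop, leave it alone. Origin at the centre of its underside.
- egg_cup_blue: pale blue egg cup, 46 mm wide, 53 mm tall; loose bystander on the worktop, leave it alone. Origin at the centre of its underside.
- matchbox: red and brown matchbox, 36x54x16 mm; loose bystander on the worktop, leave it alone. Origin at the centre of its underside.
- brass_weight_2: small brass weight, 34 mm wide, 34 mm tall; loose bystander on the worktop, leave it alone. Origin at the centre of its underside.

How it is judged (in metres and radians):
On the way, in this order (a step that is already met when the one before it is completed fails the run):
1. the lid is open and rests at its stop (value of joint lid above 1.64 rad), for 0.2 s.
2. with the lid open, the red tin has been turned to the front and the fingers grip the knob (value of joint lid above 1.64 rad and horizontal distance between red_tin and front_place below 0.012 m and contact force between the fingers and carousel_c0 above 3 N), for 0.2 s.
At the end, for the whole second after the job is handed in: The lid is open on its stop (joint above 1.64 of 1.72 rad), the red tin's centre is within 12 mm (about 13 degrees of turn) of the front place, the turntable is still (below 0.05 rad/s), and the fingers hold the knob (contact above 3 N) (all of step 2 and velocity of joint carousel between -0.05 and 0.05 rad/s); the arm keeps its last pose, push and grip.
It fails at once if a bystander is pushed more than 30 mm (distance of any of pepper_mill, jam_jar, enamel_mug, lemon_1, teaspoon_1, egg_cup_blue, matchbox, brass_weight_2 from where it was at the start of the episode above 0.03 m).
It fails at once if an upright bystander is knocked over (angle between any of pepper_mill, jam_jar, enamel_mug, egg_cup_blue, matchbox, brass_weight_2's own z axis and vertical above 0.6 rad).
It also fails if it takes over 58 s, if anything falls off the work surface, if the arm or the gripper's body presses on something with over 40 N, if the wrist force passes 120 N, or if a joint passes its speed limit or range.

## Robot

A 6-joint arm with a two-finger parallel gripper is mounted at the origin on a cart in front of the work surface, level with it; the furniture and walls round the work are solid. World frame = base frame: x ahead of the robot, y to its left, z up, the work surface at z = 0. Lengths are in m, angles in degrees, forces in N, time in s.
With the tool pointing down it reaches from about 0.3 to 0.75 m from the base axis. Payload 8.5 kg.
Tool frame: the origin (TCP) lies at the very end of the fingers, on their centre line; the grasp point (between the pads) lies env.pinch_z behind it (env.pinch_z is the distance from the TCP to the grasp point, in m); z points along the fingers, y is the line along which they close (so a half turn about z gives the same grasp; the last joint's range is limited). The gripper opens to 85 mm and grips with 20 to 120 N. Pads are 22 mm wide; open, the fingers measure 114 mm over their backs; the gripper's body (76 mm by 85 mm) begins 54 mm behind the grasp point. The pads swing forward as they close: fully open they stand 13 mm farther back than shut.
Start: joints at [-81.606, 21.807, 74.336, -0, 83.858, -12.336], TCP at [0.195, -0.514, 0.231] pointing down, gripper open.
Joint ranges: [-178.18, 178.18], [-50.72, 133.34], [12.68, 142.11], [-81.47, 261.47], [9.98, 163.14], [-165.26, 165.26]. Speed limits (degrees/s): [136.94, 136.94, 180, 180, 180, 180].

## Interface

Orientations are given as a 3x3 rotation matrix whose columns are the frame's x, y, z axes.
In Python, from rig import telemetry, get_image, env gives the robot as it stands. The module is installed in compiled form; this text tells all that it offers.
- The arm moves only by the tool apply_moves, never from a script. Its argument "series" is a list of rows, each a list of 7 numbers: the shift along the tool's x, y, z in mm, then the turn, a rotation vector about the tool's x, y, z in degrees, then the opening, from 0 (shut) to 1 (fully open). A call has 1 to 12 rows; each row shifts and turns the commanded pose from where the row before left it, along the tool's axes as they then stand; what a row does not reach is not made up. A row lasts 1/8 s, in which the tool goes at most 62.5 mm and 10.7 degrees, less where a joint would pass 70% of its speed; a pose out of reach is approached as far as the arm can. A call with a gripper value outside its range is refused whole. The fingers move at their own pace and stop on an object; "grip_force" is the grip in N (left out, the last holds). Time passes only in rows, so rows that do not move let the fingers close. It gives the time, the measured TCP pose, the force, the opening and the grip force at its end, in the units of the state.
- telemetry.observe(): the state, without advancing time (a new reading comes with each control period).
- get_image(name): name is "scene" or "top"; returns a dict with "frame" (480x640x3 uint8, red, green, blue), "z_map" (480x640 float32, m along the optical axis (not along the pixel's ray), 0 where there is no reading), "vertical_fov" (degrees; the focal length in pixels is half the picture's height over the tangent of half this angle, whatever the lens; pixels are square), "cx", "cy" (the principal point, pixels), "dist" ([k1, k2, p1, p2, k3] as OpenCV has them; the pictures are not rectified), "eye" and "attitude" of the camera in the world. Camera axes: x right, y up, looking along -z (the intrinsics and any distortion apply to the point x, -y, -z); pixel columns grow to the right and rows downward; lengths in m; the calibration is good to about 2 mm. A picture is of the moment at which its call begins.
- env.close_job(): hands the job in; it is judged then, once.
The state is a dict: "time_s": time; "q": joint angles; "qvel": joint speeds; "joint_efforts": joint torques, N m; "position": TCP position; "tool_rot": TCP orientation; "ft_force": force on the tool from outside, world axes, zero at the start; "wrist_torque": the same for the moment, N m; "grip_width": finger opening in m; "gripper_force": force on a finger pad.
Only numpy, scipy, OpenCV 4.12 (cv2) and the standard library are available. Lean on these libraries where they do the work, as an engineer would, in place of code of your own. Each camera call takes 0.05 s, during which the arm holds its last target. There are 200 camera calls.

## Working session

There is one attempt and no reset: what is moved stays moved. The work goes in short steps, Python scripts to look and compute and a tool call to move; the robot and the scene stay as the last step left them, time stands still between calls to the robot, and variables do not carry over. Pictures are saved under pics/ and viewed, at most 10 in all, crops included, and the job is handed in when it is done.

Besides the shell and the picture viewer there is one more tool, called after "Request:" in YAML: its name, and indented under it one key for each argument. apply_moves: Moves the arm, as the interface text tells. Its arguments: {"type":"object","properties":{"series":{"type":"array"},"grip_force":{"type":"number"}},"required":["series"]}

```bash
mkdir -p pics
python3 - <<'E'
from rig import telemetry,get_image,env
import cv2,numpy as np,pickle
d={}
for n in("scene","top"):
    g=get_image(n); d[n]=g
    cv2.imwrite(f"pics/{n}0.png",g["frame"][:,:,::-1])
    print(n,g["vertical_fov"],g["cx"],g["cy"],g["dist"],g["eye"],np.round(g["attitude"],3).tolist())
pickle.dump(d,open("i0.pkl","wb"))
print(env.pinch_z); s=telemetry.observe(); print(s["time_s"],s["position"],np.round(s["tool_rot"],3).tolist(),s["grip_width"])
E
```

```text
scene 53.71988918421346 319.10205334943834 243.49462112054346 [-0.06434996  0.          0.          0.          0.        ] [0.14477275 0.52419125 0.72872916] [[-0.81, 0.439, -0.389], [-0.586, -0.606, 0.537], [0.0, 0.663, 0.749]]
top 47.32792841568676 327.2426718549906 236.17888128108868 [-0.00150001  0.          0.          0.          0.        ] [0.46001215 0.04221044 1.0612312 ] [[-0.02, 1.0, -0.024], [-0.999, -0.019, 0.025], [0.025, 0.024, 0.999]]
0.0187
0.1 [ 0.19465039 -0.51411558  0.23076879] [[0.935, 0.354, -0.0], [0.354, -0.935, 0.001], [0.0, -0.001, -1.0]] 0.08548293171462243
```

View pics/top0.png

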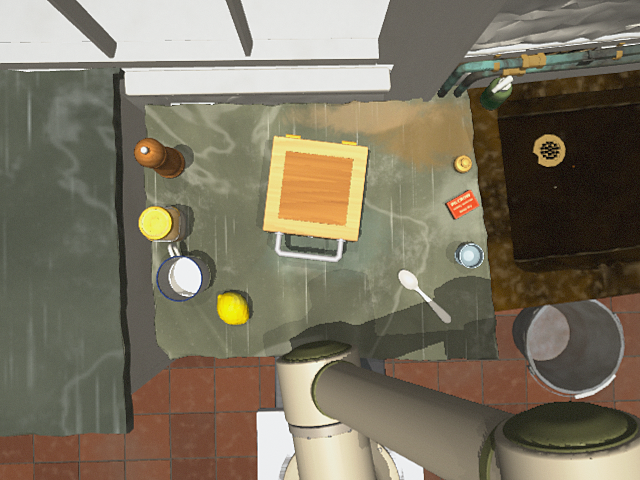

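View pics/scene0.png

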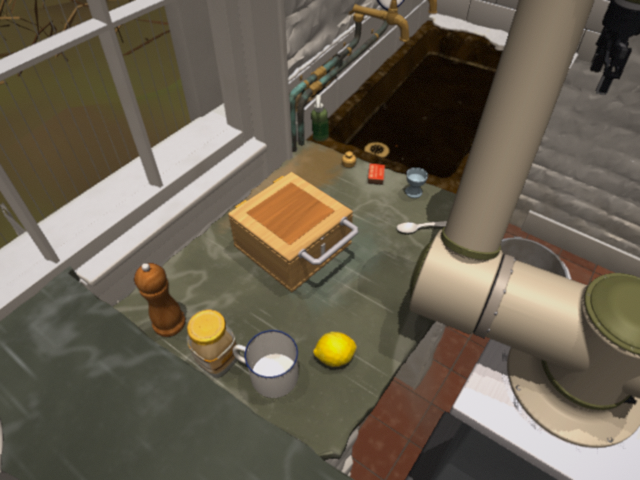

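The top view shows the case with the lid corners near (275,136), (369,147), (360,242) and (263,232). The bar runs from about (277,254) to (341,258) on the robot's side. In the scene view the bar is near (330,243), and nothing stands between it and the robot.

```bash
cat > h.py <<'E'
import cv2,numpy as np
def K(g):
    f=240/np.tan(np.radians(g["vertical_fov"]/2)); return np.array([[f,0,g["cx"]],[0,f,g["cy"]],[0,0,1]])
def cloud(g):
    v,u=np.mgrid[0:480,0:640]; p=np.stack([u,v],-1).reshape(-1,1,2).astype(float)
    n=cv2.undistortPoints(p,K(g),np.array(g["dist"])).reshape(480,640,2); z=g["z_map"]
    c=np.stack([n[...,0]*z,-n[...,1]*z,-z],-1)
    return c@np.array(g["attitude"]).T+np.array(g["eye"])
def proj(g,P):
    c=(np.atleast_2d(P)-np.array(g["eye"]))@np.array(g["attitude"]); c=c*[1,-1,-1]
    return cv2.projectPoints(c,np.zeros(3),np.zeros(3),K(g),np.array(g["dist"]))[0].reshape(-1,2)
E
python3 - <<'E'
import pickle,cv2,numpy as np
from h import *
d=pickle.load(open("i0.pkl","rb"))
for n,box in(("top",(120,265,250,380)),("scene",(165,300,220,365))):
    g=d[n]; W=cloud(g)[box[0]:box[1],box[2]:box[3]].reshape(-1,3)
    C=g["frame"][box[0]:box[1],box[2]:box[3]].reshape(-1,3).astype(int)
    sat=C.max(1)-C.min(1); hi=(W[:,2]>.075)&(W[:,2]<.12)
    L=W[hi&(sat>60)]; B=W[hi&(sat<40)]
    r=cv2.minAreaRect((L[:,:2]*1000).astype(np.float32)); print(n,r,np.median(L[:,2]),len(L))
    b=cv2.boxPoints(r); print(b.tolist())
    rb=cv2.minAreaRect((B[:,:2]*1000).astype(np.float32)); print("bar",len(B),rb,cv2.boxPoints(rb).tolist(),np.percentile(B[:,2],[5,50,95]))
g=d["top"];W=cloud(g)
for nm,(u,v) in dict(jar=(158,222),mug=(183,277),lemon=(233,307),mill=(150,150)).items(): print(nm,W[v,u])
E
```

```text
top ((571.4041137695312, 37.00321960449219), (169.63290405273438, 175.9495849609375), 82.38337707519531) 0.09530344340891095 9173
[[472.9635925292969, -35.404380798339844], [647.36083984375, -58.725440979003906], [669.8446044921875, 109.41082000732422], [495.4473876953125, 132.73187255859375]]
bar 618 ((514.9129638671875, 1.407379150390625), (122.37371826171875, 241.86895751953125), 37.28356170654297) [[392.9725036621094, 60.56401062011719], [539.487060546875, -131.8783721923828], [636.8533935546875, -57.74925231933594], [490.3388671875, 134.69313049316406]] [0.0895804  0.09378342 0.09762323]
scene ((568.8453369140625, 34.68580627441406), (171.79183959960938, 177.86712646484375), 82.15766143798828) 0.09467550267887348 5888
[[469.0232238769531, -38.271976470947266], [645.2268676757812, -62.54153060913086], [668.66748046875, 107.64358520507812], [492.46380615234375, 131.91314697265625]]
bar 870 ((597.236083984375, 9.367431640625), (146.1283416748047, 333.9246520996094), 76.57595825195312) [[417.8731384277344, -22.939197540283203], [742.6744384765625, -100.46183776855469], [776.5989990234375, 41.6740608215332], [451.7977294921875, 119.19670104980469]] [0.08270471 0.09313477 0.09694304]
jar [0.5129511  0.31057638 0.10802518]
mug [0.41236793 0.29363668 0.00401784]
lemon [0.35791112 0.19181328 0.05340735]
mill [0.62910757 0.30844839 0.15674766]
```

Request:
apply_moves:
  series:
    - [36.3, -36.7, 0, 0, 0, 0, 1]
    - [36.3, -36.7, 0, 0, 0, 0, 1]
    - [36.3, -36.7, 0, 0, 0, 0, 1]
    - [36.3, -36.7, 0, 0, 0, 0, 1]
    - [36.3, -36.7, 0, 0, 0, 0, 1]
    - [36.3, -36.7, 0, 0, 0, 0, 1]
    - [36.3, -36.7, 0, 0, 0, 0, 1]
    - [36.3, -36.7, 0, 0, 0, 0, 1]
    - [36.3, -36.7, 0, 0, 0, 0, 1]
    - [36.3, -36.7, 0, 0, 0, 0, 1]
    - [36.3, -36.7, 0, 0, 0, 0, 1]
    - [36.3, -36.7, 0, 0, 0, 0, 1]

```text
time_s: 1.6
position: [0.4465, 0.0535, 0.2312]
tool_rot: [[0.935, 0.354, -0.0], [0.354, -0.935, -0.0], [-0.0, -0.0, -1.0]]
ft_force: [0.4, -0.9, 0.3]
grip_width: 0.0858
gripper_force: 0.0
```

Request:
apply_moves:
  series:
    - [0, 0, 0, 0, 0, -10.27, 0.33]
    - [0, 0, 0, 0, 0, -10.27, 0.33]
    - [0, 0, 0, 0, 0, -10.27, 0.33]
    - [0, 0, 0, 0, 0, -10.27, 0.33]
    - [0, 0, 0, 0, 0, -10.27, 0.33]
    - [0, 0, 0, 0, 0, -10.27, 0.33]
    - [0, 0, 0, 0, 0, 0, 0.33]
    - [0, 0, 0, 0, 0, 0, 0.33]

```text
time_s: 2.6
position: [0.4461, 0.0517, 0.2312]
tool_rot: [[0.137, 0.991, -0.0], [0.991, -0.137, 0.0], [0.0, -0.0, -1.0]]
ft_force: [0.1, 0.4, 0.3]
grip_width: 0.0278
gripper_force: 0.0
```

Run:
```python
import pickle,cv2,numpy as np
from h import *
from rig import get_image
d=pickle.load(open("i0.pkl","rb"))
ex=np.array([.991,-.134,0]);ey=np.array([.134,.991,0]);c=np.array([.5667,.0364,0])
b=c-.121*ex+[0,0,.09]
out=[]
for g,(x,y) in((d["top"],(250,200)),(d["scene"],(270,190)),(get_image("scene"),(270,150))):
    f=g["frame"][:,:,::-1].copy()
    im=cv2.resize(f[y:y+100,x:x+110],None,fx=4 if len(out)<2 else 4,fy=4,interpolation=cv2.INTER_CUBIC)
    if len(out)<2:
        for p in proj(g,np.array([b-.045*ey,b,b+.045*ey])): cv2.circle(im,tuple(int(t) for t in (p-[x,y]+.5)*4),2,(0,0,255),-1)
    out.append(im)
cv2.imwrite("pics/b.png",cv2.resize(np.hstack(out),(792,240)))
```

```text
(no output)
```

View pics/b.png

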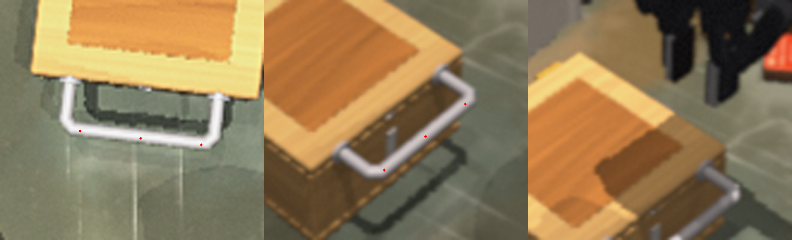

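The projected bar points (red dots) lie on the bar in both views, so I'm descending and gripping.

Request:
apply_moves:
  series:
    - [0, 0.7, 40, 0, 0, 0, 0.33]
    - [0, 0, 40, 0, 0, 0, 0.33]
    - [0, 0, 30, 0, 0, 0, 0.33]
    - [0, 0, 25, 0, 0, 0, 0.33]
    - [0, 0, 25, 0, 0, 0, 0.33]
    - [0, 0, 0, 0, 0, 0, 0.33]
    - [0, 0, 0, 0, 0, 0, 0]
    - [0, 0, 0, 0, 0, 0, 0]
    - [0, 0, 0, 0, 0, 0, 0]
    - [0, 0, 0, 0, 0, 0, 0]
  grip_force: 30

```text
time_s: 3.9
position: [0.4469, 0.0516, 0.0721]
tool_rot: [[0.133, 0.991, 0.001], [0.991, -0.133, -0.0], [-0.0, 0.001, -1.0]]
ft_force: [-4.3, 0.0, 6.2]
grip_width: 0.0086
gripper_force: 29.8
```

Run:
```python
import numpy as np
t=np.radians(np.r_[0:97:4]);y=-206*np.cos(t);z=-206*np.sin(t)
print([[0,round(a,1),round(b,1),0,0,0,0] for a,b in zip(np.diff(y),np.diff(z))])
```

```text
[[0, np.float64(0.5), np.float64(-14.4), 0, 0, 0, 0], [0, np.float64(1.5), np.float64(-14.3), 0, 0, 0, 0], [0, np.float64(2.5), np.float64(-14.2), 0, 0, 0, 0], [0, np.float64(3.5), np.float64(-14.0), 0, 0, 0, 0], [0, np.float64(4.4), np.float64(-13.7), 0, 0, 0, 0], [0, np.float64(5.4), np.float64(-13.3), 0, 0, 0, 0], [0, np.float64(6.3), np.float64(-12.9), 0, 0, 0, 0], [0, np.float64(7.2), np.float64(-12.5), 0, 0, 0, 0], [0, np.float64(8.0), np.float64(-11.9), 0, 0, 0, 0], [0, np.float64(8.9), np.float64(-11.3), 0, 0, 0, 0], [0, np.float64(9.6), np.float64(-10.7), 0, 0, 0, 0], [0, np.float64(10.3), np.float64(-10.0), 0, 0, 0, 0], [0, np.float64(11.0), np.float64(-9.2), 0, 0, 0, 0], [0, np.float64(11.6), np.float64(-8.5), 0, 0, 0, 0], [0, np.float64(12.2), np.float64(-7.6), 0, 0, 0, 0], [0, np.float64(12.7), np.float64(-6.8), 0, 0, 0, 0], [0, np.float64(13.1), np.float64(-5.8), 0, 0, 0, 0], [0, np.float64(13.5), np.float64(-4.9), 0, 0, 0, 0], [0, np.float64(13.8), np.float64(-4.0), 0, 0, 0, 0], [0, np.float64(14.1), np.float64(-3.0), 0, 0, 0, 0], [0, np.float64(14.2), np.float64(-2.0), 0, 0, 0, 0], [0, np.float64(14.3), np.float64(-1.0), 0, 0, 0, 0], [0, np.float64(14.4), np.float64(0.0), 0, 0, 0, 0], [0, np.float64(14.3), np.float64(1.0), 0, 0, 0, 0]]
```

Request:
apply_moves:
  series:
    - [0, 0.5, -14.4, 0, 0, 0, 0]
    - [0, 1.5, -14.3, 0, 0, 0, 0]
    - [0, 2.5, -14.2, 0, 0, 0, 0]
    - [0, 3.5, -14, 0, 0, 0, 0]
    - [0, 4.4, -13.7, 0, 0, 0, 0]
    - [0, 5.4, -13.3, 0, 0, 0, 0]
    - [0, 6.3, -12.9, 0, 0, 0, 0]
    - [0, 7.2, -12.5, 0, 0, 0, 0]

```text
time_s: 4.9
position: [0.4762, 0.0477, 0.181]
tool_rot: [[0.133, 0.991, -0.004], [0.991, -0.133, 0.0], [-0.0, -0.004, -1.0]]
ft_force: [-7.7, 0.1, 1.9]
grip_width: 0.009
gripper_force: 29.2
```

Request:
apply_moves:
  series:
    - [0, 8, -11.9, 0, 0, 0, 0]
    - [0, 8.9, -11.3, 0, 0, 0, 0]
    - [0, 9.6, -10.7, 0, 0, 0, 0]
    - [0, 10.3, -10, 0, 0, 0, 0]
    - [0, 11, -9.2, 0, 0, 0, 0]
    - [0, 11.6, -8.5, 0, 0, 0, 0]
    - [0, 12.2, -7.6, 0, 0, 0, 0]
    - [0, 12.7, -6.8, 0, 0, 0, 0]

```text
time_s: 5.9
position: [0.5613, 0.0362, 0.2587]
tool_rot: [[0.133, 0.991, 0.001], [0.991, -0.133, -0.001], [-0.0, 0.001, -1.0]]
ft_force: [-4.8, 0.6, 8.1]
grip_width: 0.0087
gripper_force: 30.4
```

Request:
apply_moves:
  series:
    - [0, 13.1, -5.8, 0, 0, 0, 0]
    - [0, 13.5, -4.9, 0, 0, 0, 0]
    - [0, 13.8, -4, 0, 0, 0, 0]
    - [0, 14.1, -3, 0, 0, 0, 0]
    - [0, 14.2, -2, 0, 0, 0, 0]
    - [0, 14.3, -1, 0, 0, 0, 0]
    - [0, 14.4, 0, 0, 0, 0, 0]
    - [0, 12, 1, 0, 0, 0, 0]
    - [0, 0, 0, 0, 0, 0, 0]

```text
time_s: 7.02
position: [0.6706, 0.0215, 0.2768]
tool_rot: [[0.133, 0.991, 0.002], [0.991, -0.133, -0.0], [0.0, 0.002, -1.0]]
ft_force: [0.2, -0.3, 1.8]
grip_width: 0.0089
gripper_force: 31.4
```

Request:
apply_moves:
  series:
    - [0, 0, 0, 0, 0, 0, 0.35]
    - [0, 0, 0, 0, 0, 0, 0.35]
    - [0, 0, 0, 0, 0, 0, 0.5]
    - [0, 0, -15, 0, 0, 0, 0.5]
    - [0, 0, -30, 0, 0, 0, 0.5]
    - [0, 0, -30, 0, 0, 0, 0.7]
    - [0, -20, -10, 0, 0, 0, 1]
    - [0, -45, 0, 0, 0, 0, 1]
    - [0, -50, 0, 0, 0, 0, 1]
    - [0, -50, 0, 0, 0, 0, 1]
    - [0, -50, 0, 0, 0, 0, 1]
    - [0, -50, 0, 0, 0, 0, 1]

```text
time_s: 8.52
position: [0.4054, 0.0572, 0.3614]
tool_rot: [[0.133, 0.991, 0.001], [0.991, -0.133, -0.0], [0.0, 0.001, -1.0]]
ft_force: [0.1, 0.6, 0.6]
grip_width: 0.0853
gripper_force: 0.0
```

Run:
```python
import pickle,cv2,numpy as np
from h import *
from rig import get_image
ims=[];d={}
for n in("top","scene"):
    g=get_image(n);d[n]=g
    ims.append(g["frame"][:,:,::-1])
pickle.dump(d,open("i1.pkl","wb"))
a=cv2.resize(ims[0][100:280,230:400],(396,420)); b=cv2.resize(ims[1][120:320,210:400],(396,420))
cv2.imwrite("pics/c.png",np.hstack([a,b]))
```

```text
(no output)
```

View pics/c.png

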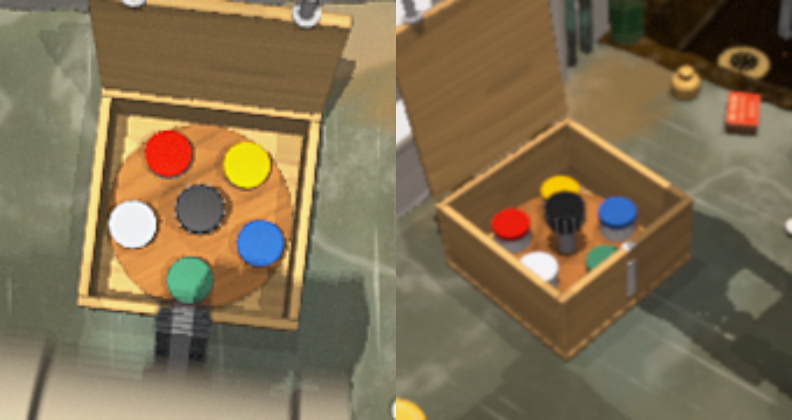

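The lid is open. In the top crop the red tin is at about (168,153), at the back left, and the black knob is at (200,209). The green tin is currently near the front.

Run:
```python
import pickle,cv2,numpy as np
from h import *
d=pickle.load(open("i1.pkl","rb"))
R={"top":(130,230,265,370),"scene":(190,270,240,320)}
for n,(a,b,c,e) in R.items():
    g=d[n];W=cloud(g)[a:b,c:e].reshape(-1,3);C=g["frame"][a:b,c:e].reshape(-1,3).astype(int)
    top=(W[:,2]>.04)&(W[:,2]<.056)
    for nm,m in dict(red=(C[:,0]>150)&(C[:,1]<50)&(C[:,2]<60)&top,
      yel=(C[:,0]>150)&(C[:,1]>140)&(C[:,2]<60)&top,
      blue=(C[:,2]>130)&(C[:,0]<80)&top, green=(C[:,1]>C[:,0]+40)&(C[:,1]>C[:,2]+15)&top,
      knob=(C.max(1)<100)&(C.max(1)-C.min(1)<25)&(W[:,2]>.074)&(W[:,2]<.088)).items():
        P=W[m]
        if len(P)<15: print(n,nm,len(P));continue
        mid=(np.percentile(P,3,0)+np.percentile(P,97,0))/2
        print(n,nm,len(P),np.round(mid*1000,1))
    L=cloud(g);L=L[(L[...,2]>.12)&(L[...,2]<.28)&(abs(L[...,0]-.67)<.04)&(abs(L[...,1]-.03)<.07)]
    p=np.polyfit(L[:,2],L[:,0]*.991-L[:,1]*.134,1);print("lean deg past upright",np.degrees(np.arctan(p[0])))
```

```text
top red 299 [616.2  61.7  47.7]
top yel 309 [605.9  -1.   47.6]
top blue 309 [542.8  -9.9  47.9]
top green 292 [515.7  46.3  47.8]
top knob 257 [561.9  68.8  80.6]
lean deg past upright 9.492739972552618
scene red 189 [613.6  61.1  46.9]
scene yel 116 [605.4  -4.1  47.4]
scene blue 137 [542.2 -10.8  47.4]
scene green 78 [521.8  44.2  47.4]
scene knob 214 [564.2  38.4  78.8]
lean deg past upright 8.964599924534845
```

Request:
apply_moves:
  series:
    - [0.5, 40.8, 0, 0, 0, 0, 1]
    - [0.5, 40.8, 0, 0, 0, 0, 1]
    - [0.5, 40.8, 0, 0, 0, 0, 1]
    - [0, 40.9, 0, 0, 0, 0, 1]
    - [0, 0, 40, 0, 0, 9.6, 1]
    - [0, 0, 40, 0, 0, 9.6, 1]
    - [0, 0, 40, 0, 0, 9.6, 1]
    - [0, 0, 30, 0, 0, 9.6, 1]
    - [0, 0, 20, 0, 0, 9.6, 1]
    - [0, 0, 20, 0, 0, 9.6, 1]
    - [0, 0, 10, 0, 0, 9.6, 1]
    - [0, 0, 0, 0, 0, 0, 1]

```text
time_s: 10.12
position: [0.5693, 0.0366, 0.1605]
tool_rot: [[0.965, 0.263, -0.001], [0.263, -0.965, 0.0], [-0.001, -0.001, -1.0]]
ft_force: [-0.1, 0.1, 0.9]
grip_width: 0.0851
gripper_force: 0.0
```

Request:
apply_moves:
  series:
    - [-1.5, 0, 30, 0, 0, 0, 1]
    - [0, 0, 30, 0, 0, 0, 1]
    - [0, 0, 25, 0, 0, 0, 1]
    - [0, 0, 21, 0, 0, 0, 1]
    - [0, 0, 0, 0, 0, 0, 1]
    - [0, 0, 0, 0, 0, 0, 0]
    - [0, 0, 0, 0, 0, 0, 0]
    - [0, 0, 0, 0, 0, 0, 0]
    - [0, 0, 0, 0, 0, 0, 0]
    - [0, 0, 0, 0, 0, 0, 0]
  grip_force: 40

```text
time_s: 11.38
position: [0.5678, 0.0379, 0.0566]
tool_rot: [[0.965, 0.262, 0.001], [0.262, -0.965, 0.003], [0.002, -0.002, -1.0]]
ft_force: [-3.0, 7.8, 9.2]
grip_width: 0.0361
gripper_force: 40.5
```

Request:
apply_moves:
  series:
    - [0, -0.5, -1.5, 0, 0, 0, 0]
    - [0, 0, 0, 0, 0, -5, 0]
    - [0, 0, 0, 0, 0, -8, 0]
    - [0, 0, 0, 0, 0, -9, 0]
    - [0, 0, 0, 0, 0, -9, 0]
    - [0, 0, 0, 0, 0, -9, 0]
    - [0, 0, 0, 0, 0, -9, 0]
    - [0, 0, 0, 0, 0, -9, 0]
    - [0, 0, 0, 0, 0, -9, 0]
    - [0, 0, 0, 0, 0, -8, 0]
    - [0, 0, 0, 0, 0, -5, 0]

```text
time_s: 12.75
position: [0.567, 0.0384, 0.0567]
tool_rot: [[-0.094, 0.996, -0.002], [0.996, 0.094, 0.003], [0.003, -0.001, -1.0]]
ft_force: [-0.1, 8.9, -1.4]
grip_width: 0.036
gripper_force: 42.7
```

Request:
apply_moves:
  series:
    - [0, 0, 0, 0, 0, -5, 0]
    - [0, 0, 0, 0, 0, -9, 0]
    - [0, 0, 0, 0, 0, -9, 0]
    - [0, 0, 0, 0, 0, -9, 0]
    - [0, 0, 0, 0, 0, -9, 0]
    - [0, 0, 0, 0, 0, -9, 0]
    - [0, 0, 0, 0, 0, -8, 0]
    - [0, 0, 0, 0, 0, -5, 0]
    - [0, 0, 0, 0, 0, -3, 0]
    - [0, 0, 0, 0, 0, 0, 0]
    - [0, 0, 0, 0, 0, 0, 0]

```text
time_s: 14.12
position: [0.5665, 0.0379, 0.0567]
tool_rot: [[-0.947, 0.322, -0.003], [0.322, 0.947, 0.001], [0.003, 0.0, -1.0]]
ft_force: [-3.0, 6.0, -1.3]
grip_width: 0.0362
gripper_force: 42.9
```

Run:
```python
import cv2,numpy as np
from h import *
from rig import get_image,telemetry
ims=[]
for n,(x,y) in(("top",(230,100)),("scene",(210,120))):
    g=get_image(n);f=g["frame"][:,:,::-1];ims.append(cv2.resize(f[y:y+200,x:x+190],(396,420)))
    W=cloud(g).reshape(-1,3);C=g["frame"].reshape(-1,3).astype(int)
    inb=(W[:,2]>.04)&(W[:,2]<.056)&(np.hypot(W[:,0]-.5675,W[:,1]-.037)<.085)
    for nm,m in dict(red=(C[:,0]>110)&(C[:,1]<50)&(C[:,2]<60),yel=(C[:,0]>120)&(C[:,1]>110)&(C[:,2]<60),blue=(C[:,2]>90)&(C[:,0]<80),green=(C[:,1]>C[:,0]+40)&(C[:,1]>C[:,2]+15)).items():
        P=W[m&inb]
        if len(P)>15:
            p=(np.percentile(P,3,0)+np.percentile(P,97,0))/2*1000
            print(n,nm,len(P),np.round(p),np.degrees(np.arctan2(p[1]-37,p[0]-567.5)))
    L=cloud(g);L=L[(L[...,2]>.2)&(L[...,2]<.28)&(abs(L[...,0]-.67)<.04)&(abs(L[...,1]-.03)<.07)]
    if len(L)>50: print("lean",np.degrees(np.arctan(np.polyfit(L[:,2],L[:,0]*.991-L[:,1]*.134,1)[0])))
cv2.imwrite("pics/d.png",np.hstack(ims))
s=telemetry.observe();print(s["gripper_force"],s["grip_width"],s["q"],s["time_s"])
```

```text
top yel 94 [550.  87.  48.] 109.3931828210437
lean 11.432715300858037
scene red 24 [521.  37.  48.] 179.92162476044152
scene yel 146 [556.  84.  47.] 104.27103811711211
scene blue 63 [620.  71.  47.] 32.9267911730979
lean 9.675104111702401
42.86248728982173 0.03649859792821093 [-8.14537931e+00  3.39982618e+01  8.52301501e+01  7.32056201e-02
  6.09440210e+01 -7.93886270e+01] 14.225
```

View pics/d.png

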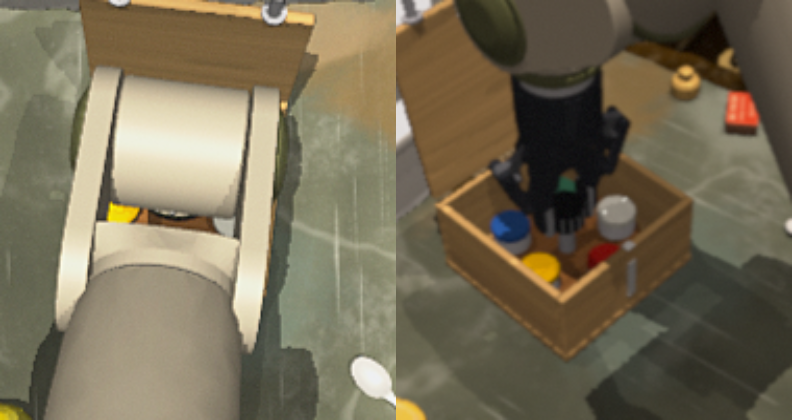

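The red tin is now right behind the white strip, and the fingers hold the knob. I'll overlay the predicted tin outlines to check for slip.

Run:
```python
import cv2,numpy as np
from h import *
from rig import get_image
g=get_image("scene");f=g["frame"][:,:,::-1]
x,y,s=225,195,6
im=cv2.resize(f[y:y+90,x:x+125],None,fx=s,fy=s,interpolation=cv2.INTER_CUBIC)
t=np.linspace(0,2*np.pi,60)
for k,c in((0,(0,0,255)),(-72,(0,255,255)),(-144,(255,0,0)),(72,(255,255,255))):
    a=np.radians(172.4+k)
    P=np.c_[.5665+.054*np.cos(a)+.019*np.cos(t),.0365+.054*np.sin(a)+.019*np.sin(t),0*t+.048]
    cv2.polylines(im,[((proj(g,P)-[x,y]+.5)*s).astype(int)],True,(255,0,255),1)
cv2.imwrite("pics/e.png",im)
```

```text
(no output)
```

View pics/e.png

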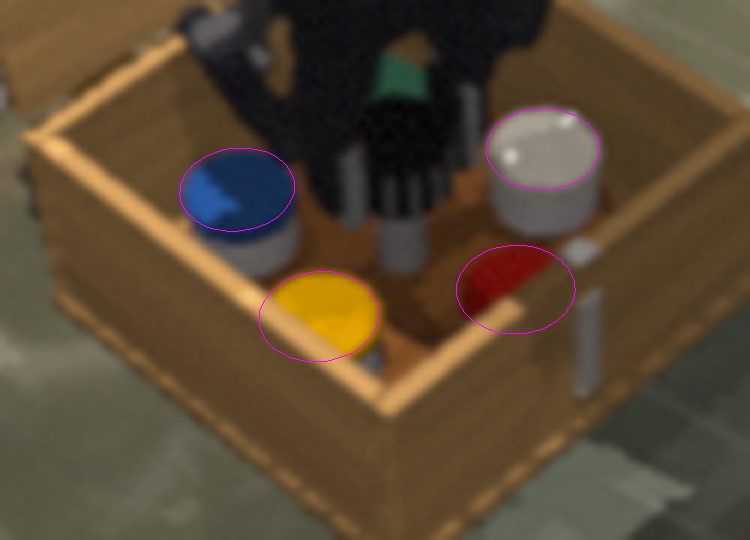

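The predicted outlines match all four visible tins to within a couple of millimetres. The red tin, around (510,280) in the crop, is at the front and the lid is open, so I'm handing in.

```bash
python3 -c "
from rig import env;print(env.close_job())"
```

```text
the job is handed in; nothing more can be done
None
```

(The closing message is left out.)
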